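# Snap the round steel tub shut

### The arm

A 7-joint arm with a two-finger parallel gripper is mounted at the origin on the work surface. World frame = base frame: x ahead of the robot, y to its left, z up, the work surface at z = 0. Lengths are in m, angles in rad, forces in N, time in s.
With the tool pointing down it reaches from about 0.35 to 0.9 m from the base axis. Payload 7.2 kg.
Tool frame: the origin (TCP) lies at the very end of the fingers, on their centre line; the grasp point (between the pads) lies 19 mm behind it; z points along the fingers, y is the line along which they close (so a half turn about z gives the same grasp; the last joint's range is limited). The gripper opens to 85 mm and grips with 20 to 120 N. Pads are 22 mm wide; open, the fingers measure 114 mm over their backs; the gripper's body (76 mm by 85 mm) begins 54 mm behind the grasp point. The pads swing forward as they close: fully open they stand 13 mm farther back than shut.
Start: joints at [-1.341, 0.411, -0.013, 1.596, 0.006, 1.134, -0.082], TCP at [0.183, 0.597, 0.231] pointing down, gripper open.
Joint ranges: [-2.95, 2.95], [-0.29, 1.99], [-1.47, 1.44], [0.14, 2.54], [-1.03, 4.17], [0.13, 1.85], [-2.86, 2.86]. Speed limits (rad/s): [2.39, 2.39, 3.01, 3.01, 3.14, 3.14, 3.14].

### API

Orientations are given as a rotation vector (axis times angle).
In Python, from cell import manip, viewer, workorder, boxes_of, trace, landmark_of gives the robot as it stands.
- The arm moves only by the shell command python3 -m crank 'ROWS' [FORCE]. ROWS is JSON, a list of rows, each an object with "slide": the shift along the tool's x, y, z normalised to -1 to 1, where 1 is 400 mm, a list of three; "angular": the turn, a rotation vector about the tool's x, y, z normalised to -1 to 1, where 1 is 30 degrees, a list of three; "gripper": the closure, from -1 (fully open) to 1 (shut), so that 0 is half open. A call has 1 to 10 rows; each row is the pose to reach, as a shift and turn from the pose commanded when the call began, along the tool's axes at that moment; what a row does not reach only later rows make up. A row lasts 1/8 s, in which the tool goes at most 62.5 mm and 10.7 degrees, less where a joint would pass 70% of its speed; a pose out of reach is approached as far as the arm can. A call with a number of a shift or a turn outside -1 to 1 is refused whole. A call with a gripper value outside its range is refused whole. The fingers move at their own pace and stop on an object; FORCE is the grip in N (left out, the last holds). Time passes only in rows, so rows that repeat a pose let the fingers close. It gives the time, the measured TCP pose, the force, the opening and the grip force at its end, in the units of the state.
- manip.state(): the state, without advancing time (a new reading comes with each control period).
- viewer.capture(name): name is "scene" or "side" or "wrist"; returns (picture, depth): 420x560x3 uint8, red, green, blue; 420x560 float32, m along the optical axis (not along the pixel's ray), 0 where there is no reading.
- viewer.camera_model(name): a dict with "camera_matrix" (3x3 intrinsics, pixels), "position" and "attitude" of the camera in the world; the wrist camera has in their place "tool_from_camera" (4x4, takes a point from camera to tool coordinates, whose origin is the TCP and whose axes are the flange's). Camera axes: x right, y up, looking along -z (the intrinsics and any distortion apply to the point x, -y, -z); pixel columns grow to the right and rows downward; lengths in m; the calibration is good to about 2 mm. A picture is of the moment at which its call begins: read the wrist's pose just before it. camera_model takes no time and is no camera call.
- workorder.sign_off(): hands the job in; it is judged then, once.
Trained networks look in the newest picture that a camera, given by its name, has taken for a name from the list of things; names that differ only in an ending like _2 or _b are one class to them, and where a whole thing is asked for, a point or a joint stands for the part that bears it (a point fixed in the world has none). Each returns a list of dicts, best first, with "score" (0 to 1); they miss things now and then, are a little off and sometimes report something else, mostly with a low value. They report only what shows in the picture. A call takes as long as a camera call. They do not tell look-alikes from the thing itself.
- boxes_of(camera, query): "position" ([x, y, z] in m, in world coordinates, good to about 4 mm: the middle of the surface that is visible of it).
- trace(camera, query): "region" (420x560 bool, what is visible of it).
- landmark_of(camera, query): "position" ([x, y, z] in m, in world coordinates, good to about 4 mm: a listed point, or the origin of a listed thing).
The state is a dict: "time_s": time; "joint_pos": joint angles; "joint_velocities": joint speeds; "tau": joint torques, N m; "eef_pos": TCP position; "orientation": TCP orientation; "force": force on the tool from outside, world axes, zero at the start; "ft_torque": the same for the moment, N m; "gripper_width": opening from 0.0 (shut) to 1.0 (fully open); "grip_force": force on a finger pad.
Only numpy, scipy, OpenCV 4.12 (cv2) and the standard library are available. Lean on these libraries where they do the work, as an engineer would, in place of code of your own. Each camera call takes 0.05 s, during which the arm holds its last target. There are 200 camera calls.

### The job

The lid is already sitting on the round steel tub: press each of its three raised snap tabs down until it lies fully flat, leaving the tub standing where it is. The small square box is still cooling, so leave its single tab up and do not push that box about.

Things in the scene. Friction and masses are not known exactly. Their poses are not given: they have to be found in the camera images.
- tab_a_press (a point): Snap tab 1 of 3 on the round steel tub's lid: a white flap, 34 mm outward from its hinge, 50 mm wide, 5 thick, starting 24 to 37 degrees up. Point: on its upper face, mid-width, 20 mm out from the hinge line and 2 mm above it, moving with the tab. x points out along the tab, z out of its upper face. It turns at about 4 N pressed here, stays where left, and stops firmly when flat (engaged): point then 80 mm up.
- tab_b_press (a point): Snap tab 2 of 3 on the same lid, identical to tab 1: same point (20 mm out from the hinge, on the upper face), axes and behaviour; flat with its point 80 mm above the counter. The tub is 150 mm across, its white lid 160 mm across with its top 78 mm above the counter; with its contents it weighs about 1.8 kg and stands loose on the counter.
- tab_c_press (a point): Snap tab 3 of 3 on the same lid, identical to tab 1: same point, axes and behaviour; flat with its point 80 mm above the counter. The three tabs stand 120 degrees apart round the rim, hinged 83 mm from the tub's axis, so that when flat each point is 103 mm from the axis. The lid is level with the flat tabs to within 2 mm.
- snack_tab_press (a point): the single snap tab of the small square steel box (102 mm square, white lid top 52 mm above the counter, about 0.7 kg, loose), to be left up. A tab like those on the tub, hinged 55 mm from the box's middle, 28 to 37 degrees up. Point: on its upper face 20 mm out from the hinge; x points out along the tab, z out of its upper face.
Not all that is in view belongs to the job. Leave any yellow look-alike of the part that bears snack_tab_press alone.

How it is judged:
At the end, for the whole second after the job is handed in: All three tabs of the round tub lie flat to within about 10 degrees, the tub standing upright on the counter with each tab within 60 mm of where it began (their points 70 to 90 mm above the counter); the square box's tab is still up by more than 17 degrees and within 50 mm of where it began (angle between each of tab_a_press, tab_b_press, tab_c_press's own z axis and vertical below 0.17 rad and height (world z) of tab_a_press between 0.07 and 0.09 m and height (world z) of tab_b_press between 0.07 and 0.09 m and height (world z) of tab_c_press between 0.07 and 0.09 m and distance of each of tab_a_press, tab_b_press, tab_c_press from where it was at the start of the episode below 0.06 m and angle between snack_tab_press's own z axis and vertical above 0.3 rad and distance of snack_tab_press from where it was at the start of the episode below 0.05 m); the robot touches nothing.
It fails at once if the round tub is shoved about or tipped (a tab more than 60 mm from where it began) (distance of any of tab_a_press, tab_b_press, tab_c_press from where it was at the start of the episode above 0.06 m).
It fails at once if the square box's tab is pressed down, or the box is pushed more than 50 mm (angle between snack_tab_press's own z axis and vertical below 0.3 rad or distance of snack_tab_press from where it was at the start of the episode above 0.05 m).
It also fails if it takes over 35 s, if anything falls off the work surface, if the arm or the gripper's body presses on something with over 40 N, if the wrist force passes 120 N, or if a joint passes its speed limit or range.

## Working session

There is one attempt and no reset: what is moved stays moved. The work goes in short steps, Python scripts to look and compute and a shell command to move; the robot and the scene stay as the last step left them, time stands still between calls to the robot, and variables do not carry over. Pictures are saved under pics/ and viewed, at most 10 in all, crops included, and the job is handed in when it is done.

```bash
mkdir -p pics; ls
cat > h.py <<'E'
import numpy as np, cv2
from cell import manip, viewer, workorder, boxes_of, trace, landmark_of
from scipy.spatial.transform import Rotation as R
def save(n,f):
    p,d=viewer.capture(n); cv2.imwrite('pics/'+f,p[:,:,::-1]); return p,d
E
python3 - <<'E'
from h import *
s=manip.state(); print(s['time_s'],s['eef_pos'],s['orientation'],s['gripper_width'])
print(R.from_rotvec(s['orientation']).as_matrix().round(3))
ims=[]
for n in ['scene','side']:
    p,d=viewer.capture(n); ims.append(p)
    for q in ['tab_a_press','snack_tab_press']:
        for r in landmark_of(n,q): print(n,q,np.round(r['position'],3),round(r['score'],2))
    for q in ['tab_a_press','snack_tab_press']:
        for r in boxes_of(n,q): print(n,'box',q,np.round(r['position'],3),round(r['score'],2))
cv2.imwrite('pics/a.png',ims[0][:,:,::-1]);cv2.imwrite('pics/b.png',ims[1][:,:,::-1])
E
```

```text
pics
0.0 [0.1832416  0.59700561 0.2304376 ] [-4.65851878e-01 -3.10671487e+00  2.58730955e-03] 1.001105611932432
[[-0.956  0.293 -0.   ]
 [ 0.293  0.956 -0.002]
 [-0.    -0.002 -1.   ]]
scene tab_a_press [ 0.452 -0.077  0.088] 0.55
scene tab_a_press [ 0.517 -0.234  0.091] 0.32
scene snack_tab_press [0.3   0.074 0.05 ] 0.82
scene snack_tab_press [0.409 0.304 0.054] 0.75
scene snack_tab_press [0.614 0.121 0.064] 0.68
scene box tab_a_press [ 0.451 -0.072  0.091] 0.89
scene box snack_tab_press [0.305 0.075 0.05 ] 0.84
scene box snack_tab_press [0.617 0.124 0.064] 0.78
scene box snack_tab_press [0.413 0.302 0.052] 0.72
side tab_a_press [ 0.45  -0.071  0.088] 0.8
side snack_tab_press [0.409 0.302 0.054] 0.59
side snack_tab_press [0.306 0.082 0.054] 0.55
side snack_tab_press [0.615 0.118 0.066] 0.52
side box snack_tab_press [0.305 0.083 0.051] 0.81
side box snack_tab_press [0.614 0.116 0.066] 0.7
side box snack_tab_press [0.408 0.301 0.052] 0.68
```

View pics/a.png

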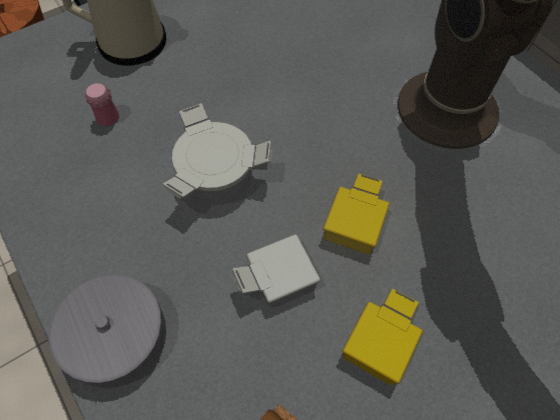

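View pics/b.png

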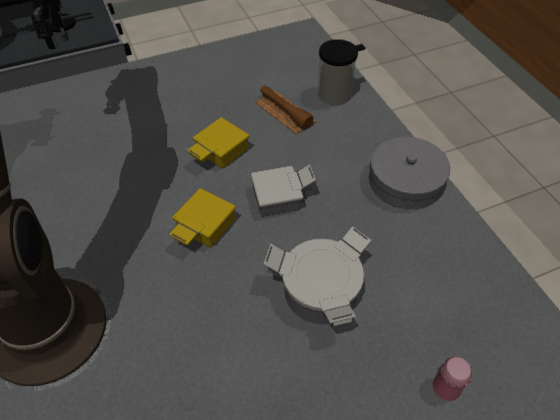

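The scene view shows the tub at pixel (212,155), with tabs at (194,117), (262,153) and (182,184). The white box is at (284,268) with its tab at (245,279), and there are two yellow look-alikes. The side view agrees: tub (323,272), tabs (353,242), (277,260) and (338,311). Next I measure the tub from both depth maps.

```bash
cat >> h.py <<'E'
def cloud(n):
    p,d=viewer.capture(n); m=viewer.camera_model(n); K=np.array(m['camera_matrix'])
    v,u=np.mgrid[:420,:560]; z=d
    c=np.stack([(u-K[0,2])/K[0,0]*z,-(v-K[1,2])/K[1,1]*z,-z],-1)
    A=np.array(m['attitude'],float)
    Rm=A if A.shape==(3,3) else R.from_rotvec(A).as_matrix() if A.size==3 else R.from_quat(A).as_matrix()
    return p,d,c@Rm.T+np.array(m['position'])
E
python3 - <<'E'
from h import *
from scipy.optimize import least_squares
print({k:np.round(v,3).tolist() for k,v in viewer.camera_model('scene').items()})
cs={}
for n,seed in [('scene',(155,212)),('side',(272,323))]:
    p,d,w=cloud(n); s=w[seed]; print(n,'seed',s.round(3))
    q=p.astype(int); white=(q.min(-1)>110)&(q.max(-1)-q.min(-1)<40)&(d>0)
    r=np.hypot(w[...,0]-s[0],w[...,1]-s[1])
    top=white&(r<.13)&(abs(w[...,2]-s[2])<.006)
    c,rad=cv2.minEnclosingCircle(w[top&(r<.078)][:,:2].astype(np.float32).reshape(-1,1,2)); 
    P=w[white&(r<.16)&(w[...,2]>.066)]
    # fit: disc 80mm + 3 tabs: centre from lid-edge points by maximising inside count
    best=None
    T=w[top][:,:2]
    f=lambda x:-np.sum(np.hypot(T[:,0]-x[0],T[:,1]-x[1])<.078)
    g=[(f((a,b)),a,b) for a in np.arange(s[0]-.03,s[0]+.03,.002) for b in np.arange(s[1]-.03,s[1]+.03,.002)]
    g=np.array(g); k=g[g[:,0]<=g[:,0].min()+3]; C=k[:,1:].mean(0); print('centre',C.round(4),c,rad,len(k),'ztop',np.median(w[top][:,2]).round(4))
    rr=np.hypot(*(P[:,:2]-C).T); tp=P[(rr>.088)&(rr<.125)&(P[:,2]>.08)]; th=np.degrees(np.arctan2(*(tp[:,:2]-C).T[::-1]))
    # 3-fold phase
    ph=np.angle(np.mean(np.exp(3j*np.radians(th))))/3; 
    for k in range(3):
        a=np.degrees(ph)+120*k; dd=(th-a+180)%360-180; sel=abs(dd)<40; t=tp[sel]
        if len(t): 
            e=np.array([np.cos(np.radians(a)),np.sin(np.radians(a))]); x=(t[:,:2]-C)@e
            print('tab',round(a,1),'own',(np.median(dd[sel])+a).round(1),len(t),t.mean(0).round(3),'slope deg',np.degrees(np.arctan(np.polyfit(x,t[:,2],1)[0])).round(1),'rmax',x.max().round(3),'zmax',t[:,2].max().round(3),'pt flat',(C+.103*e).round(3))
E
```

```text
{'camera_matrix': [[500.167, 0.0, 273.854], [0.0, 500.167, 214.364], [0.0, 0.0, 1.0]], 'position': [0.753, 0.42, 0.878], 'attitude': [0.194, 0.647, 2.481]}
scene seed [ 0.533 -0.131  0.079]
centre [ 0.5305 -0.1348] (0.5325008630752563, -0.13086561858654022) 0.07802626490592957 1 ztop 0.0789
tab 21.9 own 21.8 246 [ 0.624 -0.098  0.088] slope deg 24.8 rmax 0.115 zmax 0.097 pt flat [ 0.626 -0.096]
tab 141.9 own 141.8 236 [ 0.452 -0.073  0.091] slope deg 31.7 rmax 0.114 zmax 0.102 pt flat [ 0.45  -0.071]
tab 261.9 own 262.0 331 [ 0.517 -0.234  0.088] slope deg 25.5 rmax 0.117 zmax 0.098 pt flat [ 0.516 -0.237]
side seed [ 0.529 -0.136  0.078]
centre [ 0.5293 -0.1355] (0.529227077960968, -0.13549000024795532) 0.0780496746301651 1 ztop 0.0799
tab 21.7 own 22.1 312 [ 0.621 -0.098  0.089] slope deg 23.2 rmax 0.115 zmax 0.096 pt flat [ 0.625 -0.097]
tab 141.7 own 142.3 279 [ 0.451 -0.074  0.091] slope deg 32.2 rmax 0.114 zmax 0.103 pt flat [ 0.448 -0.072]
tab 261.7 own 261.3 241 [ 0.514 -0.235  0.091] slope deg 19.4 rmax 0.116 zmax 0.1 pt flat [ 0.514 -0.237]
```

```bash
R='{"slide":[-0.564,-0.70,0.1],"angular":[0,0,0],"gripper":1}'
python3 -m crank '[{"slide":[-0.564,-0.70,0.1],"angular":[0,0,0],"gripper":1},{"slide":[-0.564,-0.70,0.1],"angular":[0,0,0],"gripper":1},{"slide":[-0.564,-0.70,0.1],"angular":[0,0,0],"gripper":1},{"slide":[-0.564,-0.70,0.1],"angular":[0,0,0],"gripper":1},{"slide":[-0.564,-0.70,0.1],"angular":[0,0,0],"gripper":1},{"slide":[-0.564,-0.70,0.1],"angular":[0,0,0],"gripper":1},{"slide":[-0.564,-0.70,0.1],"angular":[0,0,0],"gripper":1}]'
python3 -m crank '[{"slide":[-0.564,-0.70,0.1],"angular":[0,0,0],"gripper":1},{"slide":[-0.564,-0.70,0.1],"angular":[0,0,0],"gripper":1},{"slide":[-0.564,-0.70,0.1],"angular":[0,0,0],"gripper":1},{"slide":[-0.564,-0.70,0.1],"angular":[0,0,0],"gripper":1},{"slide":[-0.564,-0.70,0.1],"angular":[0,0,0],"gripper":1},{"slide":[-0.564,-0.70,0.1],"angular":[0,0,0],"gripper":1},{"slide":[-0.564,-0.70,0.1],"angular":[0,0,0],"gripper":1}]'
cat >> h.py <<'E'
def go(t):
    s=manip.state(); M=R.from_rotvec(s['orientation']).as_matrix()
    print(s['time_s'],'at',np.round(s['eef_pos'],4),'F',np.round(s['force'],1),'w',s['gripper_width'],'yaw x',M[:,0].round(3),'z',M[:,2].round(3))
    print('slide',(M.T@(np.array(t)-s['eef_pos'])/.4).round(3))
E
python3 -c "
from h import *
go([.447,-.07,.12])
p,d=save('side','c.png')"
```

```text
time_s: 1.48
eef_pos: [0.318, 0.2603, 0.1913]
orientation: [0.475, 3.105, -0.001]
force: [-0.8, 0.9, 0.4]
gripper_width: 0.0
grip_force: 0.0
time_s: 2.35
eef_pos: [0.4517, -0.073, 0.1512]
orientation: [0.474, 3.105, -0.002]
force: [-0.5, 1.4, -0.6]
gripper_width: 0.001
grip_force: 0.0
2.35 at [ 0.4517 -0.073   0.1512] F [-0.5  1.4 -0.6] w 0.001484937298543337 yaw x [-0.955  0.298 -0.001] z [ 0.001 -0.002 -1.   ]
slide [0.014 0.004 0.078]
```

View pics/c.png

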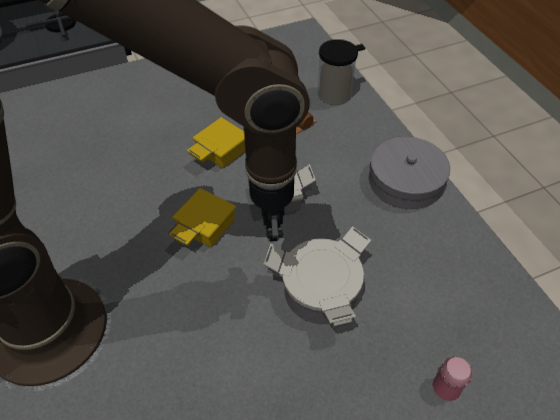

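The closed fingertips at (275,235) are above the first tab at (277,258), and the tub hasn't moved. Pressing the first tab.

```bash
python3 -m crank '[{"slide":[0.008,0.002,0.1],"angular":[0,0,0],"gripper":1},{"slide":[0.008,0.002,0.125],"angular":[0,0,0],"gripper":1},{"slide":[0.008,0.002,0.145],"angular":[0,0,0],"gripper":1},{"slide":[0.008,0.002,0.16],"angular":[0,0,0],"gripper":1},{"slide":[0.008,0.002,0.17],"angular":[0,0,0],"gripper":1},{"slide":[0.008,0.002,0.176],"angular":[0,0,0],"gripper":1},{"slide":[0.008,0.002,0.176],"angular":[0,0,0],"gripper":1}]'
```

```text
time_s: 3.28
eef_pos: [0.4479, -0.0687, 0.0809]
orientation: [0.466, 3.106, -0.0]
force: [-1.3, 0.6, 0.4]
gripper_width: -0.0
grip_force: 0.1
```

```bash
python3 -m crank '[{"slide":[0,0,0.004],"angular":[0,0,0],"gripper":1},{"slide":[0,0,0.008],"angular":[0,0,0],"gripper":1},{"slide":[0,0,0.008],"angular":[0,0,0],"gripper":1}]'
```

```text
time_s: 3.65
eef_pos: [0.448, -0.0687, 0.0795]
orientation: [0.467, 3.106, 0.002]
force: [-9.0, 2.2, 31.0]
gripper_width: -0.004
grip_force: 15.3
```

```bash
python3 -m crank '[{"slide":[0,0,-0.125],"angular":[0,0,0],"gripper":1},{"slide":[-0.445,0.068,-0.125],"angular":[0,0,0],"gripper":1},{"slide":[-0.445,0.068,-0.125],"angular":[0,0,0],"gripper":1},{"slide":[-0.445,0.068,-0.125],"angular":[0,0,0],"gripper":1},{"slide":[-0.445,0.068,-0.125],"angular":[0,0,0],"gripper":1},{"slide":[-0.445,0.068,-0.125],"angular":[0,0,0],"gripper":1}]'
python3 - <<'E'
from h import *
go([.6265,-.096,.079])
p,d,w=cloud('scene'); cv2.imwrite('pics/d.png',p[:,:,::-1])
m=(np.hypot(w[...,0]-.449,w[...,1]+.0715)<.014)&(d>0)&(w[...,2]>.06); print(np.percentile(w[m][:,2],[5,50,95]).round(4))
E
```

```text
time_s: 4.4
eef_pos: [0.6248, -0.0953, 0.1269]
orientation: [-0.467, -3.105, 0.001]
force: [-0.9, 0.7, 0.4]
gripper_width: 0.003
grip_force: 0.0
4.4 at [ 0.6248 -0.0953  0.1269] F [-0.9  0.7  0.4] w 0.0026829174455650045 yaw x [-0.956  0.294  0.002] z [-0.002 -0.    -1.   ]
slide [-0.005 -0.     0.12 ]
[0.078  0.0803 0.0823]
```

View pics/d.png

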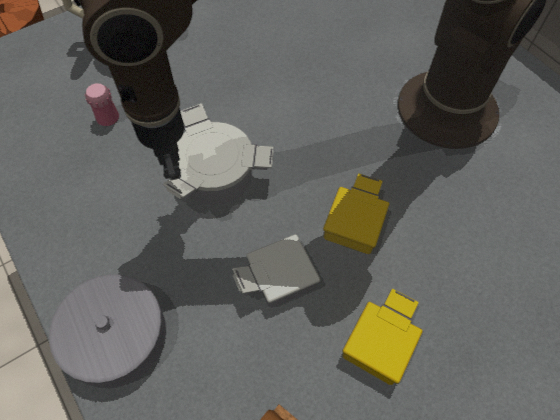

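The first tab at (262,157) is now flat, with its surface at 80 mm. The fingertips at (172,178) are above the second tab, and the tub hasn't moved. Pressing it.

```bash
python3 -m crank '[{"slide":[-0.004,0,0.06],"angular":[0,0,0],"gripper":1},{"slide":[-0.004,0,0.08],"angular":[0,0,0],"gripper":1},{"slide":[-0.004,0,0.1],"angular":[0,0,0],"gripper":1},{"slide":[-0.004,0,0.113],"angular":[0,0,0],"gripper":1},{"slide":[-0.004,0,0.12],"angular":[0,0,0],"gripper":1},{"slide":[-0.004,0,0.124],"angular":[0,0,0],"gripper":1},{"slide":[-0.004,0,0.124],"angular":[0,0,0],"gripper":1}]'
```

```text
time_s: 5.32
eef_pos: [0.628, -0.095, 0.0799]
orientation: [0.466, 3.105, 0.002]
force: [-3.3, 2.3, 14.2]
gripper_width: -0.006
grip_force: 6.9
```

```bash
python3 -m crank '[{"slide":[0,0,0.004],"angular":[0,0,0],"gripper":1},{"slide":[0,0,0.004],"angular":[0,0,0],"gripper":1},{"slide":[0,0,-0.125],"angular":[0,0,0],"gripper":1},{"slide":[0.164,-0.424,-0.125],"angular":[0,0,0],"gripper":1},{"slide":[0.164,-0.424,-0.125],"angular":[0,0,0],"gripper":1},{"slide":[0.164,-0.424,-0.125],"angular":[0,0,0],"gripper":1},{"slide":[0.164,-0.424,-0.125],"angular":[0,0,0],"gripper":1},{"slide":[0.164,-0.424,-0.125],"angular":[0,0,0],"gripper":1}]'
python3 - <<'E'
from h import *
go([.5155,-.238,.079])
p,d,w=cloud('scene')
for c in [(.449,-.0715),(.626,-.096)]:
    m=(np.hypot(w[...,0]-c[0],w[...,1]-c[1])<.014)&(d>0)&(w[...,2]>.06); print(np.percentile(w[m][:,2],[5,50,95]).round(4))
E
```

```text
time_s: 6.32
eef_pos: [0.5148, -0.2379, 0.1281]
orientation: [-0.467, -3.107, -0.001]
force: [0.1, -0.8, -0.7]
gripper_width: 0.001
grip_force: 0.0
6.325 at [ 0.5148 -0.2379  0.1281] F [ 0.1 -0.8 -0.7] w 0.0013363503035424401 yaw x [-0.956  0.294  0.   ] z [-0.     0.001 -1.   ]
slide [-0.002  0.     0.123]
[0.0777 0.08   0.0825]
[0.0774 0.0802 0.0826]
```

```bash
python3 -m crank '[{"slide":[0,0,0.06],"angular":[0,0,0],"gripper":1},{"slide":[0,0,0.08],"angular":[0,0,0],"gripper":1},{"slide":[0,0,0.1],"angular":[0,0,0],"gripper":1},{"slide":[0,0,0.113],"angular":[0,0,0],"gripper":1},{"slide":[0,0,0.12],"angular":[0,0,0],"gripper":1},{"slide":[0,0,0.125],"angular":[0,0,0],"gripper":1},{"slide":[0,0,0.127],"angular":[0,0,0],"gripper":1},{"slide":[0,0,0.127],"angular":[0,0,0],"gripper":1}]'
```

```text
time_s: 7.38
eef_pos: [0.5155, -0.2389, 0.0797]
orientation: [0.467, 3.104, 0.001]
force: [-5.4, 1.5, 22.4]
gripper_width: -0.001
grip_force: 11.4
```

```bash
python3 -m crank '[{"slide":[0,0,-0.15],"angular":[0,0,0],"gripper":1},{"slide":[0,0,-0.3],"angular":[0,0,0],"gripper":1},{"slide":[0,0,-0.4],"angular":[0,0,0],"gripper":1},{"slide":[0,0,-0.4],"angular":[0,0,0],"gripper":1},{"slide":[0,0,-0.4],"angular":[0,0,0],"gripper":1}]'
python3 - <<'E'
from h import *
for n in ['scene','side']:
  p,d,w=cloud(n); cv2.imwrite('pics/e_%s.png'%n,p[:,:,::-1])
  for c in [(.449,-.0715),(.626,-.096),(.515,-.237)]:
    m=(np.hypot(w[...,0]-c[0],w[...,1]-c[1])<.014)&(d>0)&(w[...,2]>.06); print(n,np.percentile(w[m][:,2],[5,50,95]).round(4) if m.any() else None)
  for r in landmark_of(n,'snack_tab_press'): print(n,np.round(r['position'],3),round(r['score'],2))
E
```

```text
time_s: 8.0
eef_pos: [0.5144, -0.2374, 0.2366]
orientation: [-0.465, -3.106, -0.001]
force: [0.3, 0.4, -1.0]
gripper_width: 0.002
grip_force: 0.0
scene [0.0779 0.0803 0.0823]
scene [0.0776 0.08   0.0823]
scene [0.0783 0.2373 0.2648]
scene [0.412 0.302 0.052] 0.86
scene [0.302 0.076 0.048] 0.83
scene [0.612 0.121 0.066] 0.62
side [0.0788 0.0812 0.0844]
side None
side [0.0794 0.6294 0.6314]
side [0.614 0.117 0.066] 0.74
side [0.407 0.301 0.052] 0.69
side [0.304 0.084 0.055] 0.63
```

View pics/e_side.png

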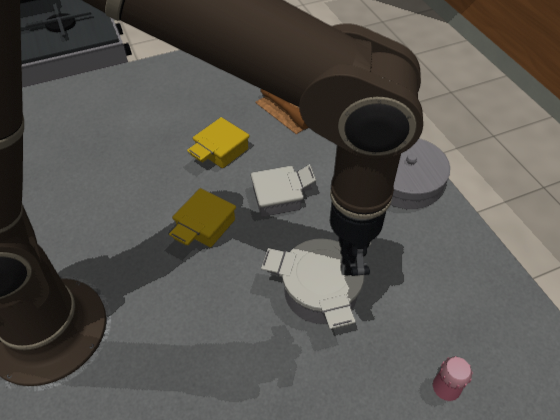

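The tabs at (278,262) and (338,312) look flat, and the white box with its raised tab at (307,177) hasn't moved. The gripper hid the third tab's reading, so I filter it out and check once more before handing in.

Run:
```python
from h import *
ok=False
for n in ['scene','side']:
  p,d,w=cloud(n)
  m=(np.hypot(w[...,0]-.515,w[...,1]+.237)<.014)&(d>0)&(w[...,2]>.06)&(w[...,2]<.13); print(n,m.sum(),np.percentile(w[m][:,2],[5,50,95]).round(4))
  ok|=m.sum()>20 and np.percentile(w[m][:,2],95)<.086
if ok: print(workorder.sign_off())
```

```text
scene 119 [0.0776 0.0799 0.0825]
side 174 [0.0753 0.0811 0.0834]
the job is handed in; nothing more can be done
None
```

I pressed all three tub tabs flat (about 80 mm above the counter), didn't touch the square box, whose tab is still up, and handed the job in at about 8 s; no verdict came back.

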